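# Lock the castle nut on a clamped stub axle

## Task

Crank the cam of the bench fixture until its follower rests on the middle of the cam's dwell, so that the stub axle is clamped. Then turn the castle nut clockwise (tightening) to the next slot that lines up with the axle's cross hole, neither backing it off nor going past that slot, and push the lock pin through slot and hole until its grip block is up against the nut or nearly so. Leave the pin in place, let go of everything, and do not disturb the things standing around.

Things in the scene. Friction and masses are not known exactly. Their poses are not given: they have to be found in the camera images.
- fixture: Grey bench fixture, fixed. Base plate 150 (x) x 335 (y) x 15 mm, from y = -75 to +260 in this frame. Origin at bench height on the centre line of the upright stub axle; z up, yaw varies. Nothing stands above the plate on the -y side of the axle's flange. The cam's vertical axis is at x 0, y +180 mm.
- flange_top (a point): Centre of the axle's dark flange, 110 mm across, top 50 mm above the bench. On it: spacer 50 mm across to 64 mm, castle nut from 64 to 108 mm, stud 36 mm across with its flat end at 116 mm. A bright line scored across the stud's end runs parallel to the cross hole (fixture y). Axes as the fixture's.
- cross_hole (a point): Centre of the cross hole through the stud, on the axle's centre line, 100 mm above the bench; axes as the fixture's. The hole runs straight through along the fixture's y, open at both ends, 14 mm wide (x) and 12 mm high.
- nut (a joint): Castle nut on the stud: rad, growing clockwise seen from above (tightening). A pair of its six slots is in line with the cross hole at every multiple of pi/3 (0, 1.047). It starts between 0.2 and 0.75, so the next slot clockwise comes into line at 1.047. Takes about 0.3 N m to turn and stays where it is left.
- nut_slots (a point): Centre of the castle nut's top, 108 mm above the bench; turns with the nut. Plain steel. Crown about 55 mm across, slots 14 mm wide, 18 mm deep. Below it, 64 to 90 mm above the bench, the hexagon, 56 mm across flats, to be gripped across two flats from above. Slots sit at the middle of the flats: at joint 0 two flats face the fixture's +y and -y.
- crank (a joint): Cam crank: rad, growing clockwise seen from above. Starts at 0.1 to 0.4. At 1.5 the arm points to the fixture's +y, away from the axle, and the follower is at mid dwell (on it from 1.2 to 1.8; beyond, it runs off again). The arm's direction is turned counterclockwise from +y by (1.5 - value). Takes about 0.25 N m and more as it pushes, stays where left.
- crank_knob (a point): Point on the axis of the crank's upright black knob, 100 mm above the bench and 65 mm from the cam axis. The knob is 24 mm across, stands from 76 mm (top of the 20 mm wide crank arm) to 125 mm above the bench, and does not spin on the arm.
- follower_roller (a point): Top centre of the follower's brass roller, 16 mm across, 35 mm above the bench. The cam pushes it along a guide towards the axle, from 142 to about 136 mm off the axle's centre, bringing its shoe up to the flange. It slides easily (greased). The cam is a steel disc of 28 mm radius with one lobe of 36 mm radius over the dwell; the crank arm points opposite to the lobe.
- pin: Loose steel lock pin lying on the bench, 129 mm long, about 140 g. Grip block 44 (x) x 20 (y) x 28 mm (z), origin at the centre of the block's underside. A straight shaft, 8 mm diameter, 85 mm long, tapered over the last 8 mm, sticks out of the block along +x, 14 mm above its underside.
- pin_tip (a point): Tapered end of the pin's shaft, on its axis, 107 mm from the block's centre along the pin's x.
- pin_shoulder (a point): Root of the shaft, on its axis at the front face of the grip block (22 mm from the block's centre).
- paint_tin: Bystander: metal tin, 90 mm across, 100 mm high, origin at the centre of its underside.
- solvent: Bystander: plastic bottle, 70 mm across, 180 mm high, origin at the centre of its underside.
- spanner: Bystander: open spanner 180 mm long lying flat on the bench.
- carton: Bystander: cardboard box 80 x 120 x 70 mm, origin at the centre of its underside.

How it is judged:
By the outcome, as a careful person would: the job done as asked, in the order asked, and still so for the second after the job is handed in, with the robot touching nothing.
It also fails if it takes over 67 s, if anything falls off the work surface, if the arm or the gripper's body presses on something with over 40 N, if the wrist force passes 120 N, or if a joint passes its speed limit or range.

## Robot

A 6-joint arm with a two-finger parallel gripper is mounted at the origin on the work surface. World frame = base frame: x ahead of the robot, y to its left, z up, the work surface at z = 0. Lengths are in m, angles in rad, forces in N, time in s.
With the tool pointing down it reaches from about 0.375 to 0.9 m from the base axis. Payload 3.1 kg.
Tool frame: the origin (TCP) lies at the very end of the fingers, on their centre line; the grasp point (between the pads) lies 19 mm behind it; z points along the fingers, y is the line along which they close (so a half turn about z gives the same grasp; the last joint's range is limited). The gripper opens to 85 mm and grips with 20 to 120 N. Pads are 22 mm wide; open, the fingers measure 114 mm over their backs; the gripper's body (76 mm by 85 mm) begins 54 mm behind the grasp point. The pads swing forward as they close: fully open they stand 13 mm farther back than shut.
Start: joints at [1.012, 0.527, 1.433, -0, 1.181, -0.178], TCP at [0.232, 0.58, 0.231] pointing down, gripper open.
Joint ranges: [-3.08, 3.08], [-0.75, 2.2], [0.22, 2.44], [-1.43, 4.57], [0, 2.65], [-2.85, 2.85]. Speed limits (rad/s): [2.79, 2.79, 3.14, 3.14, 3.14, 3.14].

## Interface

Orientations are given as a unit quaternion [x, y, z, w].
In Python, from station import manip gives the robot as it stands.
- The arm moves only by the shell command python3 -m handwheel 'ROWS' [FORCE]. ROWS is JSON, a list of rows, each a list of 7 numbers: the shift along the world's x, y, z in mm, then the turn, a rotation vector about the world's x, y, z in degrees, then the opening, from 0 (shut) to 1 (fully open). A call has exactly 10 rows; each row shifts and turns the commanded pose from where the row before left it; what a row does not reach is not made up. A row lasts 1/8 s, in which the tool goes at most 62.5 mm and 10.7 degrees, less where a joint would pass 70% of its speed; a pose out of reach is approached as far as the arm can. A call is refused whole if a number of a shift passes 62.5 or a number of a turn 10.7, either way. A call with a gripper value outside its range is refused whole. The fingers move at their own pace and stop on an object; FORCE is the grip in N (left out, the last holds). Time passes only in rows, so rows that do not move let the fingers close, or fill a call up. It gives the time, the measured TCP pose, the force, the opening and the grip force at its end, in the units of the state.
- manip.sense(): the state, without advancing time (a new reading comes with each control period).
- manip.snapshot(name): name is "scene" or "top"; returns the picture (400x640x3 uint8, red, green, blue); there is no depth.
- manip.get_calibration(name): a dict with "K" (3x3 intrinsics, pixels), "k1" (the pictures are not rectified: a ray, as slopes to the right and down, at radius r is drawn at 1 + k1 r^2 times it, then the intrinsics apply), "rvec" (rotation vector, rad) and "tvec" (3), from world to camera coordinates, as OpenCV has them. Camera axes: x right, y down, z forward; pixel columns grow to the right and rows downward; lengths in m; the calibration is good to about 2 mm. A picture is of the moment at which its call begins. get_calibration takes no time and is no camera call.
- manip.sign_off(): hands the job in; it is judged then, once.
The state is a dict: "t": time; "q": joint angles; "qd": joint speeds; "tau": joint torques, N m; "tcp_pos": TCP position; "tool_rot": TCP orientation; "force": force on the tool from outside, world axes, zero at the start; "ft_torque": the same for the moment, N m; "finger_gap": opening from 0.0 (shut) to 1.0 (fully open); "gripper_force": force on a finger pad.
Only numpy, scipy, OpenCV 4.12 (cv2) and the standard library are available. Lean on these libraries where they do the work, as an engineer would, in place of code of your own. Each camera call takes 0.05 s, during which the arm holds its last target. There are 200 camera calls.

## Working session

There is one attempt and no reset: what is moved stays moved. The work goes in short steps, Python scripts to look and compute and a shell command to move; the robot and the scene stay as the last step left them, time stands still between calls to the robot, and variables do not carry over. Pictures are saved under pics/ and viewed, at most 10 in all, crops included, and the job is handed in when it is done.

```bash
mkdir -p pics; cat > h.py <<'E'
import numpy as np,cv2
from station import manip
def cal(n):
    c=manip.get_calibration(n);R=cv2.Rodrigues(np.array(c["rvec"],float))[0]
    return np.array(c["K"],float),c["k1"],R,np.array(c["tvec"],float).ravel()
def ray(n,u,v):
    K,k1,R,t=cal(n)
    p=cv2.undistortPoints(np.array([[[u,v]]],float),K,np.array([k1,0,0,0.]))[0,0]
    return -R.T@t,R.T@np.array([p[0],p[1],1])
def onz(n,u,v,z):
    o,d=ray(n,u,v);return o+d*(z-o[2])/d[2]
def proj(n,P):
    K,k1,R,t=cal(n)
    return cv2.projectPoints(np.array(P,float).reshape(-1,1,3),cv2.Rodrigues(R)[0],t,K,np.array([k1,0,0,0.]))[0][:,0]
def snap(n,f):
    im=cv2.cvtColor(manip.snapshot(n),cv2.COLOR_RGB2BGR);cv2.imwrite(f,im);return im
E
python3 - <<'E'
from h import *
for n in("scene","top"):
    snap(n,f"pics/{n}0.png");K,k,R,t=cal(n);print(n,K.round(1).tolist(),k,(-R.T@t).round(3),R.round(2).tolist())
s=manip.sense();print(s)
E
```

```text
scene [[366.4, 0.0, 319.1], [0.0, 366.4, 195.5], [0.0, 0.0, 1.0]] -0.06793927254075834 [ 1.073 -0.533  1.135] [[0.7, 0.71, 0.01], [0.58, -0.56, -0.6], [-0.42, 0.43, -0.8]]
top [[398.7, 0.0, 325.0], [0.0, 398.7, 200.9], [0.0, 0.0, 1.0]] -0.08201170298189604 [0.472 0.02  1.134] [[-0.02, -1.0, -0.01], [-1.0, 0.02, -0.07], [0.07, 0.0, -1.0]]
{'t': 0.1, 'q': array([ 1.01148988e+00,  5.28379053e-01,  1.43378386e+00, -2.42038481e-05,
        1.18137166e+00, -1.78476159e-01]), 'qd': array([-7.06443977e-04, -4.87174743e-03, -1.44442670e-03, -1.87601403e-05,
       -4.46875723e-05, -1.19409289e-04]), 'tau': array([-9.76982956e-04, -4.43305349e+01, -1.78586215e+01, -3.46658708e-04,
        3.87853797e-03,  1.71883278e-05]), 'tcp_pos': array([0.23192658, 0.57968457, 0.23042478]), 'tool_rot': array([ 1.89261940e-01,  9.81926156e-01, -9.09675791e-04, -3.39671420e-04]), 'force': array([-0.30543299,  0.39210741,  0.65456759]), 'ft_torque': array([-0.0022283 , -0.04915146,  0.01372532]), 'gripper_force': 0.0, 'finger_gap': 1.0016661959901432}
```

View pics/top0.png

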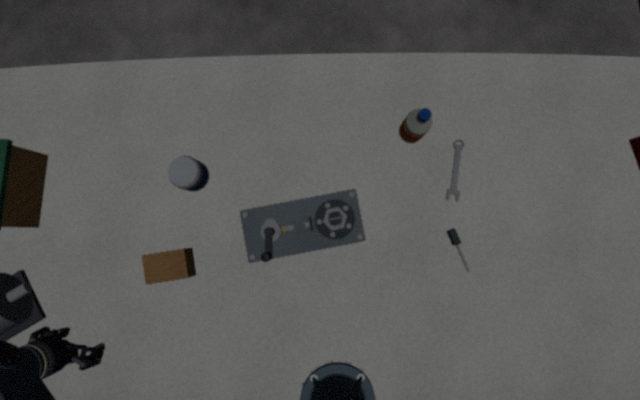

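View pics/scene0.png

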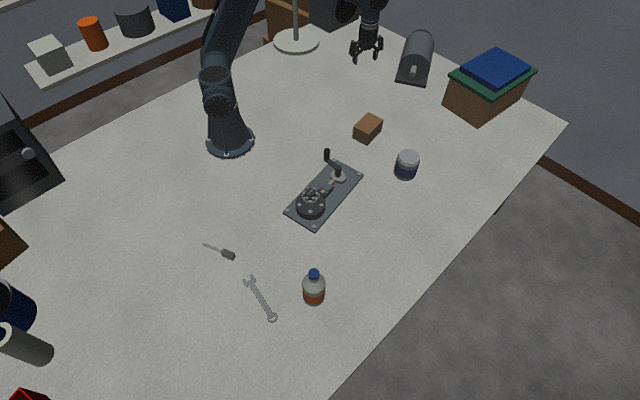

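The top view shows the fixture plate with its corners near (241,210), (355,189), (365,240) and (249,262). The nut is at about (335,217), the cam at (270,228) and the knob at (267,256). The pin runs from its block at (454,237) to its tip at (468,270). The tin is at (187,172), the carton at (168,266) and the bottle at (416,124). The scene view agrees.

```bash
python3 - <<'E'
from h import *
a=np.mean([cv2.cvtColor(manip.snapshot("top"),cv2.COLOR_RGB2BGR).astype(float) for _ in range(6)],0)
np.save("top0.npy",a)
b=np.clip(a*1.8,0,255).astype(np.uint8)
c1=cv2.resize(b[180:270,235:370],None,fx=5.5,fy=5.5,interpolation=cv2.INTER_CUBIC)   # 742x495
cv2.imwrite("pics/fix.png",c1)
c2=cv2.resize(b[190:240,310,None] if 0 else b[195:240,312:360],None,fx=8,fy=8,interpolation=cv2.INTER_CUBIC)
c3=cv2.resize(b[222:276,440:478],None,fx=8,fy=8,interpolation=cv2.INTER_CUBIC)
H=max(c2.shape[0],c3.shape[0]);o=np.zeros((H,c2.shape[1]+c3.shape[1],3),np.uint8)
o[:c2.shape[0],:c2.shape[1]]=c2;o[:c3.shape[0],c2.shape[1]:]=c3
cv2.imwrite("pics/nutpin.png",o)
E
```

```text
(no output)
```

View pics/fix.png

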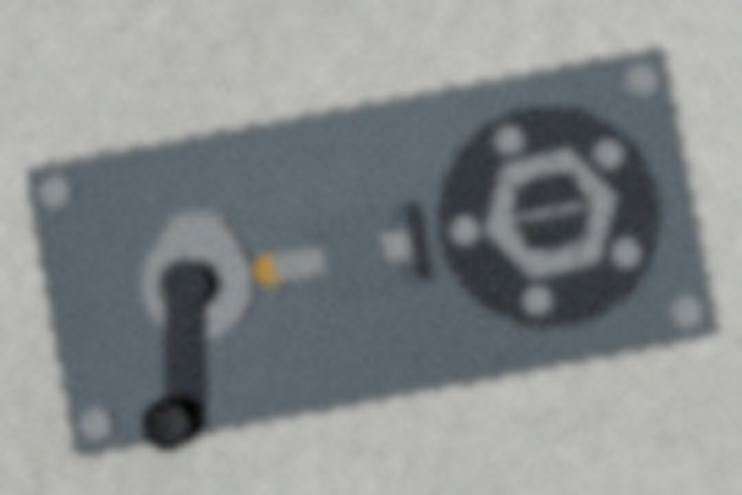

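View pics/nutpin.png

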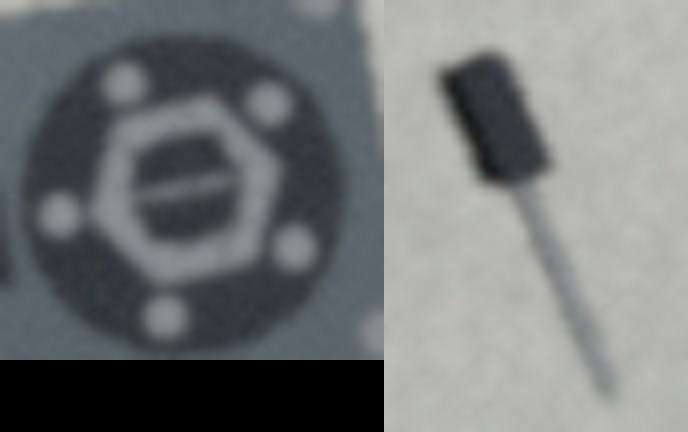

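The crops show the plate corners and the flange centred near crop pixel (549,216). The hexagon is clear, but its slots are not resolved. The score line lies along the long axis of the fixture. The knob is near (172,420). The pin block is at about (497,118) in the second crop, with the tip at (612,395).

```bash
cat > m.py <<'E'
from h import *
def nutang(a,F,th,n="top",zt=.09):
    # sample radial profile about hex centre at z=zt in world, order-6 phase
    g=cv2.cvtColor(np.clip(a,0,255).astype(np.uint8),cv2.COLOR_BGR2GRAY).astype(np.float32)
    A=np.radians(np.arange(0,360,2));r=np.arange(.020,.040,.0005)
    P=np.stack([F[0]+np.outer(np.cos(A),r),F[1]+np.outer(np.sin(A),r),np.full((len(A),len(r)),zt)],-1)
    px=proj(n,P.reshape(-1,3)).reshape(len(A),len(r),2).astype(np.float32)
    I=cv2.remap(g,px[...,0],px[...,1],cv2.INTER_CUBIC)
    # score = edge radius by strongest fall
    d=-np.gradient(cv2.GaussianBlur(I,(9,1),0),axis=1);e=r[d.argmax(1)]
    c=np.sum(I.sum(1)*np.exp(-6j*A));c2=np.sum(e*np.exp(-6j*A))
    # corners at angle phi mod 60deg (world ccw)
    return [np.degrees(-np.angle(x)/6)%60 for x in(c,c2)],e.min(),e.max()
E
python3 - <<'E'
from m import *
a=np.load("top0.npy")
px=lambda u,v:(235+(u+.5)/5.5-.5,180+(v+.5)/5.5-.5)
C=np.array([onz("top",*px(*p),.015)[:2] for p in[(30,168),(662,48),(717,330),(78,453)]])
print("corners",C.round(4).tolist(),[np.linalg.norm(C[i]-C[i-1]).round(4) for i in range(4)])
y=((C[0]+C[3])-(C[1]+C[2]));y/=np.linalg.norm(y);x=np.array([y[1],-y[0]])
mid=C.mean(0);F0=mid-y*.0925;th=np.degrees(np.arctan2(x[1],x[0]));print("F from plate",F0,"yaw x",th)
# flange
im=np.clip(a,0,255).astype(np.uint8);hsv=cv2.cvtColor(im,cv2.COLOR_BGR2HSV)
g=cv2.cvtColor(im,cv2.COLOR_BGR2GRAY)
m=((g<55)*255).astype(np.uint8);m[:,:310]=0;m[:,362:]=0;m[:190]=0;m[250:]=0
ct=max(cv2.findContours(m,cv2.RETR_EXTERNAL,cv2.CHAIN_APPROX_NONE)[0],key=cv2.contourArea)
e=cv2.fitEllipse(cv2.convexHull(ct));print("ell",e,"F flange",onz("top",*e[0],.05),"diam",e[1][0]/398.7*1.084)
F=onz("top",*e[0],.05)[:2]
print("nut",nutang(a,F,th))
# knob
K=onz("top",*px(172,420),.125);print("knob",K,"pred from cam ax")
cam=F+y*.180;cam0=F0+y*.18;print("cam",cam,cam0,"dist",np.linalg.norm(K[:2]-cam),np.linalg.norm(K[:2]-cam0), "cam seen",onz("top",*px(190,285),.08))
d=K[:2]-cam0;ang=np.degrees(np.arctan2(d[1],d[0])-np.arctan2(y[1],y[0]));print("ccw from +y",ang,"crank",1.5-np.radians(ang))
# pin
q=lambda u,v:(440+(u-384+.5)/8-.5,222+(v+.5)/8-.5)
B=onz("top",*q(506,113),.028);T=onz("top",*q(612,398),.014);S=onz("top",*q(523,187),.014)
print("pin B",B,"S",S,"T",T,"BT",np.linalg.norm((T-B)[:2]),"ST",np.linalg.norm(T-S),"dir",np.degrees(np.arctan2(*(T-S)[1::-1])))
E
```

```text
corners [[0.5334, 0.2652], [0.5897, -0.0602], [0.4451, -0.0852], [0.3877, 0.2411]] [np.float64(0.1477), np.float64(0.3303), np.float64(0.1467), np.float64(0.3313)]
F from plate [ 0.50488826 -0.00089614] yaw x 9.910273484010244
ell ((331.98779296875, 226.2307891845703), (48.810062408447266, 59.32185745239258), 27.91168975830078) F flange [0.4836609  0.00686863 0.05      ] diam 0.13270656546465223
nut ([np.float64(8.210448588850443), np.float64(43.40399758069065)], np.float64(0.02), np.float64(0.03950000000000002))
knob [0.41055339 0.17586435 0.125     ] pred from cam ax
cam [0.45268187 0.18418276] [0.47390922 0.17641798] dist 0.04294187431085376 0.06335825564250905 cam seen [0.47226727 0.17360954 0.08      ]
ccw from +y -279.4096098482504 crank 6.376617653564743
pin B [ 0.45139396 -0.33523531  0.028     ] S [ 0.42500142 -0.34491163  0.014     ] T [ 0.35031608 -0.37434987  0.014     ] BT 0.10838213581700613 ST 0.08027770721190784 dir -158.4874465391676
```

```bash
python3 - <<'E'
from m import *
a=np.load("top0.npy")
px=lambda u,v:(235+(u+.5)/5.5-.5,180+(v+.5)/5.5-.5)
F=onz("top",*px(549,216),.05);print("F flange",F)
q=lambda u,v:(312+(u+.5)/8-.5,195+(v+.5)/8-.5)
V=np.array([onz("top",*q(*p),.09)[:2] for p in[(208,97),(284,160),(262,256),(163,282),(92,200),(116,117)]])
c=V.mean(0);d=V-c;print("hexc",c,"r",np.linalg.norm(d,axis=1).round(4),"ang",(np.degrees(np.arctan2(d[:,1],d[:,0]))%60).round(1))
l=[onz("top",*q(*p),.116)[:2] for p in[(143,196),(232,180)]];dd=l[0]-l[1];print("line",np.degrees(np.arctan2(dd[1],dd[0])),"mid",(l[0]+l[1])/2)
for f in(F[:2],[.5049,-.0009]):print(nutang(a,f,0))
for n,u,v,z in[("carton",163,268,.07),("tin",185,172,.1)]:print(n,onz("top",u,v,z))
s=manip.sense();print(s["tcp_pos"])
E
```

```text
F flange [ 5.03548411e-01 -5.87539239e-05  5.00000000e-02]
hexc [ 0.50537212 -0.00091202] r [0.0297 0.0327 0.0336 0.0326 0.0316 0.0324] ang [45.9 43.7 45.5 44.8 37.8 45.4]
line 99.24092514136302 mid [ 5.03672829e-01 -3.75119837e-04]
([np.float64(43.54871016623527), np.float64(44.19974676352375)], np.float64(0.027500000000000007), np.float64(0.032500000000000015))
([np.float64(43.302464742952026), np.float64(43.83442988847591)], np.float64(0.026500000000000006), np.float64(0.033000000000000015))
carton [0.37748307 0.46384867 0.07      ]
tin [0.63213533 0.39412729 0.1       ]
[0.23218961 0.5801424  0.23116945]
```

```bash
python3 -m handwheel '[[20,-45,-5,0,0,2.5,1],[20,-45,-5,0,0,2.5,1],[20,-45,-5,0,0,2.5,1],[20,-45,-5,0,0,2.5,1],[20,-45,-5,0,0,2.5,1],[20,-45,-5,0,0,2.5,1],[20,-45,-5,0,0,2.5,1],[20,-45,-5,0,0,2.5,0.7],[18,-44,-5,0,0,2.5,0.7],[0,0,0,0,0,0,0.7]]' 30
python3 -c "
from h import *
a=snap('scene','pics/s1.png');s=manip.sense();print(s['tcp_pos'],s['q'][5])
cv2.imwrite('pics/s1c.png',cv2.resize(a[100:250,250:410],None,fx=4,fy=4,interpolation=cv2.INTER_CUBIC))"
```

```text
t: 1.65
tcp_pos: [0.4118, 0.1738, 0.1863]
tool_rot: [-0.003, 1.0, -0.0, 0.0]
force: [-0.0, 0.0, -0.3]
finger_gap: 0.701
gripper_force: 0.0
[0.4109349  0.17511312 0.18635053] -1.4273424303473807
```

View pics/s1c.png

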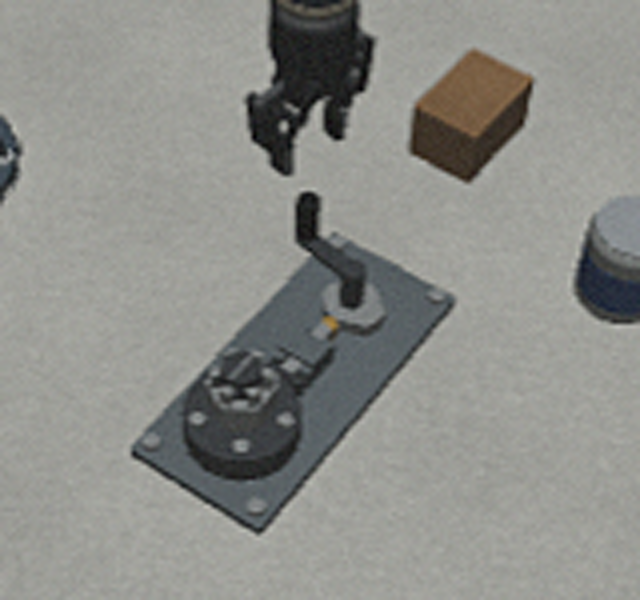

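The gripper is above the knob. The knob's top is at crop pixel (307,200), which is about (326.7,150) in the scene picture.

```bash
python3 -c "
from h import *
print(onz('scene',326.6,150.5,.122))"
python3 -m handwheel '[[-1,1,-16,0,0,0,0.7],[0,1,-16,0,0,0,0.7],[0,0,-16,0,0,0,0.7],[0,0,-16,0,0,0,0.7],[0,0,-16,0,0,0,0.7],[0,0,-14,0,0,0,0.7],[0,0,0,0,0,0,0.1],[0,0,0,0,0,0,0.1],[0,0,0,0,0,0,0.1],[0,0,0,0,0,0,0.1]]' 40
```

```text
[0.4113435  0.17784248 0.122     ]
t: 2.95
tcp_pos: [0.4092, 0.179, 0.0929]
tool_rot: [-0.006, 1.0, 0.001, 0.0]
force: [-1.3, 5.7, 2.3]
finger_gap: 0.267
gripper_force: 39.5
```

```bash
python3 -c "
import numpy as np
A=np.radians(np.linspace(178.2,99.7,10));r=np.linspace(64.8,65,10)
P=np.stack([r*np.cos(A),r*np.sin(A)],1);print(np.diff(P,axis=0).round(1).tolist(),np.degrees(A[0]-A[1]))"
```

```text
[[1.0, 9.8], [2.5, 9.5], [3.9, 9.0], [5.3, 8.3], [6.5, 7.5], [7.5, 6.4], [8.4, 5.2], [9.1, 3.8], [9.6, 2.4]] 8.722222222222225
```

```bash
python3 -m handwheel '[[1,9.8,0,0,0,-8.7,0.1],[2.5,9.5,0,0,0,-8.7,0.1],[3.9,9,0,0,0,-8.7,0.1],[5.3,8.3,0,0,0,-8.7,0.1],[6.5,7.5,0,0,0,-8.7,0.1],[7.5,6.4,0,0,0,-8.7,0.1],[8.4,5.2,0,0,0,-8.7,0.1],[9.1,3.8,0,0,0,-8.7,0.1],[9.6,2.4,0,0,0,-8.7,0.1],[0,0,0,0,0,0,0.1]]' 40
python3 -c "
from h import *
a=snap('top','pics/t2.png')
cv2.imwrite('pics/t2c.png',cv2.resize(np.clip(a[180:270,235:370]*1.6,0,255).astype(np.uint8),None,fx=4,fy=4,interpolation=cv2.INTER_CUBIC));s=manip.sense();print(s['tcp_pos'],s['force'])
d=s['tcp_pos'][:2]-[.474,.177];print(np.linalg.norm(d),1.5-np.arctan2(d[1],d[0])+np.radians(99.7))
t=.9;"
```

```text
t: 4.2
tcp_pos: [0.461, 0.2407, 0.0928]
tool_rot: [0.628, 0.778, -0.001, -0.002]
force: [-4.4, 4.1, 5.6]
finger_gap: 0.267
gripper_force: 40.2
[0.46093328 0.24073392 0.09280986] [-4.47958638  4.39516607  5.04575811]
0.06505960131614241 1.4670793353249434
```

```bash
python3 -m handwheel '[[2,0.3,0,0,0,-2,0.1],[0,0,0,0,0,0,0.1],[0,0,0,0,0,0,0.7],[0,0,0,0,0,0,0.7],[0,0,0,0,0,0,0.7],[0,0,20,0,0,0,0.7],[0,0,25,0,0,0,0.7],[0,0,30,0,0,0,0.7],[10,-40,20,0,0,0,1],[10,-40,10,0,0,0,1]]' 40
python3 - <<'E'
from h import *
s=manip.sense();print(s['tcp_pos'],s['tool_rot'],s['q'][[0,5]])
E
```

```text
t: 5.5
tcp_pos: [0.486, 0.1598, 0.1987]
tool_rot: [0.64, 0.769, 0.001, 0.001]
force: [0.6, 0.7, -0.6]
finger_gap: 1.002
gripper_force: 0.0
[0.48602919 0.15976926 0.19866703] [0.63963362 0.76867858 0.00091786 0.00110818] [ 0.09907012 -0.08348096]
```

```bash
python3 -m handwheel '[[3,-27,-8,0,0,0.6,1],[3,-27,-8,0,0,0.6,1],[3,-27,-8,0,0,0.6,1],[3,-27,-8,0,0,0.6,1],[3,-27,-8,0,0,0.6,1],[3,-25,-8,0,0,0.6,1],[0,0,0,0,0,0,1],[0,0,0,0,0,0,1],[0,0,-5,0,0,0,1],[0,0,0,0,0,0,1]]' 40
python3 - <<'E'
from h import *
snap('top','pics/t3.png');a=snap('scene','pics/s3.png')
cv2.imwrite('pics/s3c.png',cv2.resize(np.clip(a[110:240,270:380]*1.4,0,255).astype(np.uint8),None,fx=4.5,fy=4.5,interpolation=cv2.INTER_CUBIC))
s=manip.sense();print(s['tcp_pos'],s['tool_rot'])
E
```

```text
t: 6.75
tcp_pos: [0.5026, 0.0012, 0.1441]
tool_rot: [0.615, 0.788, -0.0, -0.0]
force: [-0.2, 0.2, 0.6]
finger_gap: 0.997
gripper_force: 0.0
[0.50292948 0.00096849 0.14430639] [ 6.15427726e-01  7.88193318e-01 -2.54083501e-05 -8.06351218e-05]
```

View pics/s3c.png

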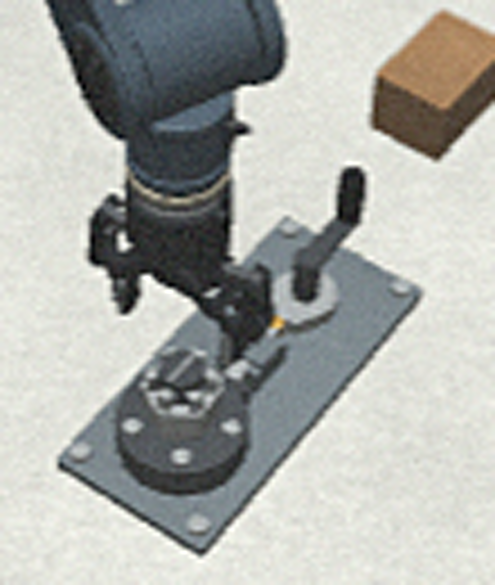

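The crank now points along the fixture's +y, with its knob at crop pixel (351,178). The follower shoe has moved up to the flange. The open gripper hangs above the nut.

```bash
python3 -c "
from h import *
k=onz('scene',269.6+351.5/4.5,109.6+178/4.5,.122);print(k);d=k[:2]-[.474,.177];print(np.linalg.norm(d),1.5-np.arctan2(d[1],d[0])+np.radians(99.7))"
python3 -m handwheel '[[1,-1,-12,0,0,0,1],[0.5,-0.5,-12,0,0,0,1],[0,0,-12,0,0,0,1],[0,0,-12,0,0,0,1],[0,0,-12,0,0,0,1],[0,0,-10,0,0,0,1],[0,0,-8,0,0,0,1],[0,0,-4,0,0,0,1],[0,0,0,0,0,0,1],[0,0,0,0,0,0,1]]' 60
```

```text
[0.46207124 0.24131442 0.122     ]
0.06541131327440733 1.4859053428467102
t: 8.1
tcp_pos: [0.5048, -0.0011, 0.0626]
tool_rot: [0.616, 0.788, 0.0, 0.0]
force: [0.1, 0.6, 0.2]
finger_gap: 0.999
gripper_force: 0.0
```

```bash
python3 -m handwheel '[[0,0,0,0,0,0,0.6],[0,0,0,0,0,0,0.5],[0,0,0,0,0,0,0.5],[0,0,0,0,0,0,0.5],[0,0,0,0,0,0,0.5],[0,0,0,0,0,0,0.5],[0,0,0,0,0,0,0.5],[0,0,0,0,0,0,0.5],[0,0,0,0,0,0,0.5],[0,0,0,0,0,0,0.5]]' 60
python3 -c "
from h import *
s=manip.sense();print(s['tcp_pos'],s['force'],s['ft_torque'],s['finger_gap']*85)"
```

```text
t: 9.35
tcp_pos: [0.5054, -0.001, 0.0631]
tool_rot: [0.616, 0.788, 0.001, 0.001]
force: [1.0, 2.1, 5.6]
finger_gap: 0.644
gripper_force: 64.4
[ 0.5054485  -0.00099688  0.06305361] [0.96910442 2.05249939 5.6415396 ] [ 0.28474501 -0.10044601 -0.10800017] 54.77998227550059
```

```bash
python3 -m handwheel '[[0,0,0,0,0,-4,0.5],[0,0,0,0,0,-4.3,0.5],[0,0,0,0,0,-4.3,0.5],[0,0,0,0,0,-4.3,0.5],[0,0,0,0,0,-4.3,0.5],[0,0,0,0,0,-4.3,0.5],[0,0,0,0,0,-4.3,0.5],[0,0,0,0,0,-4.3,0.5],[0,0,0,0,0,0,0.5],[0,0,0,0,0,0,0.5]]' 60
python3 -c "
from h import *
s=manip.sense();n=s['tool_rot'];print(s['tcp_pos'],s['force'],s['ft_torque'],2*np.degrees(np.arctan2(n[1],n[0]))-90)"
```

```text
t: 10.6
tcp_pos: [0.5046, -0.0009, 0.063]
tool_rot: [0.82, 0.572, 0.0, 0.0]
force: [-1.0, 0.9, 6.8]
finger_gap: 0.646
gripper_force: 64.7
[ 0.50455862 -0.0009439   0.06304597] [-1.02111864  0.89708985  6.79674512] [-0.01225481 -0.03547857 -0.31980787] -20.18701105446759
```

```bash
python3 -m handwheel '[[0,0,0,0,0,0,1],[0,0,0,0,0,0,1],[0,0,0,0,0,0,1],[0,0,0,0,0,0,1],[0,0,15,0,0,0,1],[0,0,35,0,0,0,1],[0,0,45,0,0,0,1],[-2,-30,35,0,0,-6,1],[-10,-50,0,0,0,-8,1],[-10,-50,0,0,0,-8,1]]' 60
python3 -m handwheel '[[-6,-40,0,0,0,-8,1],[-6,-40,0,0,0,-8,1],[-6,-35,0,0,0,-8,1],[0,0,0,0,0,-2.3,0.6],[0,0,0,0,0,0,0.6],[0,0,0,0,0,0,0.6],[0,0,0,0,0,0,0.6],[0,0,0,0,0,0,0.6],[0,0,0,0,0,0,0.6],[0,0,0,0,0,0,0.6]]' 60
python3 - <<'E'
from h import *
a=np.mean([cv2.cvtColor(manip.snapshot('top'),cv2.COLOR_RGB2BGR).astype(float) for _ in range(3)],0)
b=np.mean([cv2.cvtColor(manip.snapshot('scene'),cv2.COLOR_RGB2BGR).astype(float) for _ in range(3)],0)
up=lambda x,f:cv2.resize(np.clip(x*1.6,0,255).astype(np.uint8),None,fx=f,fy=f,interpolation=cv2.INTER_CUBIC)
A=up(a[195:240,310:360],7);B=up(b[175:225,285:335],7);C=up(b[215:295,180:290],4)
o=np.zeros((680,800,3),np.uint8);o=np.zeros((600,800,3),np.uint8)
C=C[:240] if C.shape[0]>240 else C
o[:A.shape[0],:A.shape[1]]=A;o[:B.shape[0],400:400+B.shape[1]]=B;o[355:595,:C.shape[1]]=C[:240]
cv2.imwrite('pics/c4.png',o)
s=manip.sense();n=s['tool_rot'];print(s['tcp_pos'],2*np.degrees(np.arctan2(n[1],n[0]))-90,s['q'])
E
```

```text
t: 11.85
tcp_pos: [0.4828, -0.1323, 0.1943]
tool_rot: [0.915, 0.404, 0.001, 0.001]
force: [0.3, -0.9, -0.3]
finger_gap: 1.003
gripper_force: 0.0
t: 13.1
tcp_pos: [0.4646, -0.246, 0.1923]
tool_rot: [0.982, 0.187, -0.0, -0.0]
force: [-0.0, 0.2, 0.7]
finger_gap: 0.601
gripper_force: 0.0
[ 0.46455859 -0.24611726  0.19230859] -68.42205867648467 [-6.99945552e-01  4.48101794e-01  1.72191296e+00  3.27382046e-05
  9.71529817e-01  4.94226188e-01]
```

View pics/c4.png

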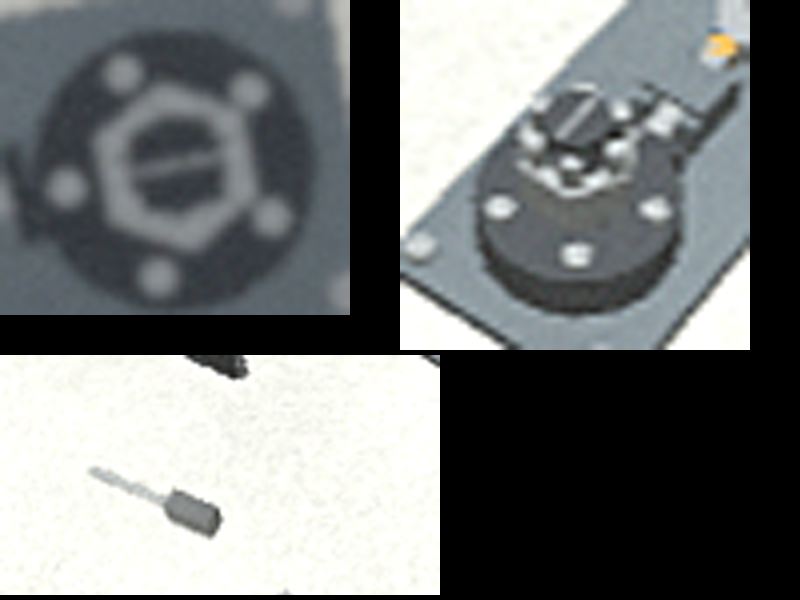

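The nut's flats now face along the score line. The pin lies undisturbed, with its tip at crop pixel (93,470) and its block at about (193,512).

```bash
python3 - <<'E'
from m import *
a=np.mean([cv2.cvtColor(manip.snapshot('top'),cv2.COLOR_RGB2BGR).astype(float) for _ in range(4)],0)
print(nutang(a,[.5045,-.0007],0),"want 9.7 (corner)")
q=lambda u,v:(180+(u+.5)/4-.5,215+(v-355+.5)/4-.5)
T=onz("scene",*q(91,470),.014);S=onz("scene",*q(167,499),.014);print("scene T",T,"S",S,np.linalg.norm(T-S))
for Z,uv in((.028,(170,489)),(.028,(222,512)),(0,(212,537)),(0,(167,514))):print(onz("scene",*q(*uv),Z))
g=cv2.cvtColor(np.clip(a,0,255).astype(np.uint8),cv2.COLOR_BGR2GRAY)[225:280,440:480]
m=(g<90).astype(np.uint8)*255
ct=max(cv2.findContours(m,cv2.RETR_EXTERNAL,cv2.CHAIN_APPROX_NONE)[0],key=cv2.contourArea)
r=cv2.minAreaRect(ct);print("top rect",r,onz("top",r[0][0]+440,r[0][1]+225,.018))
E
```

```text
([np.float64(10.063010099577124), np.float64(9.432486346162342)], np.float64(0.027000000000000007), np.float64(0.033000000000000015)) want 9.7 (corner)
scene T [ 0.3540816  -0.37422719  0.014     ] S [ 0.42341197 -0.34275712  0.014     ] 0.07613846188265688
[ 0.42542761 -0.33762006  0.028     ]
[ 0.47383425 -0.31872404  0.028     ]
[ 0.47201844 -0.33399976  0.        ]
[ 0.42727195 -0.34898344  0.        ]
top rect ((19.5, 27.0), (54.0, 39.0), 90.0) [ 0.40525892 -0.35024932  0.018     ]
```

```bash
python3 -m handwheel '[[-8,-40,-30,0,0,0,0.6],[-7.5,-49,-40,0,0,0,0.6],[0,0,-40,0,0,0,0.6],[0,0,-30,0,0,0,0.6],[0,0,-20,0,0,0,0.6],[0,0,-15,0,0,0,0.6],[0,0,-7,0,0,0,0.6],[0,0,0,0,0,0,0.6],[0,0,0,0,0,0,0.6],[0,0,0,0,0,0,0.6]]' 60
python3 - <<'E'
from h import *
s=manip.sense();n=s['tool_rot'];print(s['tcp_pos'],2*np.degrees(np.arctan2(n[1],n[0]))-90,s['force'])
E
```

```text
t: 14.85
tcp_pos: [0.4496, -0.3345, 0.0118]
tool_rot: [0.982, 0.187, 0.0, 0.001]
force: [-1.1, -0.6, -0.3]
finger_gap: 0.596
gripper_force: 0.0
[ 0.4495686  -0.33453413  0.0118428 ] -68.4146232352324 [-1.13740818 -0.60740224 -0.28157726]
```

```bash
python3 -m handwheel '[[0,-0.7,-4,0,0,0,0.6],[0,0,-3.5,0,0,0,0.6],[0,0,0,0,0,0,0.1],[0,0,0,0,0,0,0.1],[0,0,0,0,0,0,0.1],[0,0,0,0,0,0,0.1],[0,0,0,0,0,0,0.1],[0,0,0,0,0,0,0.1],[0,0,0,0,0,0,0.1],[0,0,0,0,0,0,0.1]]' 60
python3 - <<'E'
from h import *
s=manip.sense();n=s['tool_rot'];print(s['tcp_pos'],2*np.degrees(np.arctan2(n[1],n[0]))-90,s['force'],s['finger_gap']*85)
E
```

```text
t: 16.1
tcp_pos: [0.4493, -0.3349, 0.0036]
tool_rot: [0.982, 0.187, 0.0, 0.0]
force: [1.3, -0.0, 0.6]
finger_gap: 0.219
gripper_force: 58.7
[ 0.44925831 -0.33490855  0.00361511] -68.41794633784124 [ 1.33301052 -0.01069663  0.60958312] 18.65723538326911
```

```bash
python3 -m handwheel '[[0,0,30,0,0,0,0.1],[0,0,40,0,0,-9,0.1],[10,20,16,0,0,-10.5,0.1],[10,25,0,0,0,-10.5,0.1],[12,28,0,0,0,-10.5,0.1],[12,28,0,0,0,-10.5,0.1],[12,28,0,0,0,-10.5,0.1],[12,28,0,0,0,-10.5,0.1],[12,28,0,0,0,-10.5,0.1],[0,0,0,0,0,-10.5,0.1]]' 60
python3 - <<'E'
from h import *
s=manip.sense();n=s['tool_rot'];print(s['tcp_pos'],2*np.degrees(np.arctan2(n[1],n[0]))-90,s['force'],s['finger_gap']*85,s['q'][5])
E
```

```text
t: 17.35
tcp_pos: [0.5291, -0.1474, 0.0891]
tool_rot: [0.811, -0.585, -0.001, -0.0]
force: [0.0, -0.2, -3.0]
finger_gap: 0.222
gripper_force: 59.0
[ 0.52906327 -0.14738656  0.08910128] -161.5815176518113 [ 0.00483765 -0.23169908 -2.96921893] 18.856686994836544 2.3444485400867285
```

```bash
python3 -m handwheel '[[0,0,0,0,0,-4.7,0.1],[0,0,0,0,0,-4,0.1],[0,0,0.5,0,0,0,0.1],[0,0,0,0,0,0,0.1],[0,0,0,0,0,0,0.1],[0,0,0,0,0,0,0.1],[0,0,0,0,0,0,0.1],[0,0,0,0,0,0,0.1],[0,0,0,0,0,0,0.1],[0,0,0,0,0,0,0.1]]' 60
python3 - <<'E'
from h import *
im={}
for n in('top','scene'):
    im[n]=np.mean([cv2.cvtColor(manip.snapshot(n),cv2.COLOR_RGB2BGR).astype(float) for _ in range(4)],0);np.save(f'p_{n}.npy',im[n])
s=manip.sense();n=s['tool_rot'];A=2*np.degrees(np.arctan2(n[1],n[0]))-90;print(s['tcp_pos'],A,s['q'][5])
d=np.array([np.cos(np.radians(A-90)),np.sin(np.radians(A-90)),0])
tip=s['tcp_pos']+[0,0,.0104]+d*.107;sh=s['tcp_pos']+[0,0,.0104]+d*.022
o=np.zeros((600,800,3),np.uint8);x=0
for n in im:
    p=proj(n,[tip,sh]);print(n,'pred tip,shoulder',p.round(1).tolist())
    c=(p.mean(0)).astype(int);u0,v0=c[0]-25,c[1]-25
    o[:400,x:x+400]=cv2.resize(np.clip(im[n][v0:v0+50,u0:u0+50]*1.6,0,255).astype(np.uint8),(400,400),interpolation=cv2.INTER_CUBIC);print(n,'origin',u0,v0);x+=400
cv2.imwrite('pics/c5.png',o[:400])
E
```

```text
t: 18.6
tcp_pos: [0.5292, -0.1499, 0.0901]
tool_rot: [0.765, -0.644, 0.0, -0.0]
force: [-0.4, 0.4, -0.5]
finger_gap: 0.224
gripper_force: 59.0
[ 0.52918891 -0.14985938  0.09005792] -170.118886728871 2.489947591757885
top pred tip,shoulder [[351.8, 215.2], [383.9, 209.0]]
top origin 342 187
scene pred tip,shoulder [[301.6, 202.0], [286.3, 218.6]]
scene origin 268 185
```

View pics/c5.png

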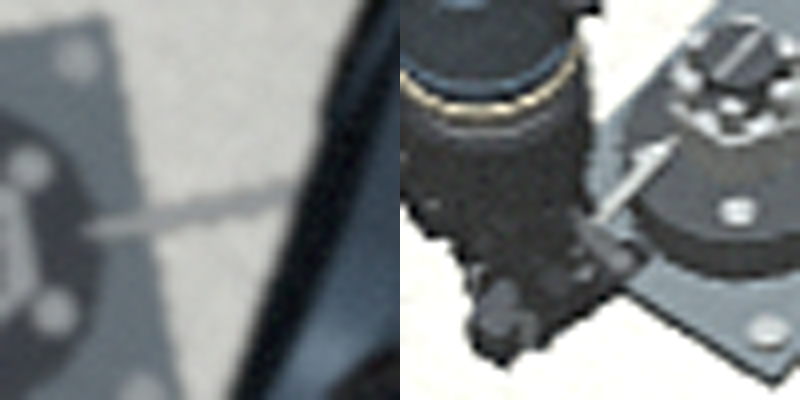

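The pin points at the nut. Its tip is at about (352,215.9) in the top picture and (303,201.9) in the scene picture, close to where the arm's pose puts it. Next I'll measure the lateral offset against the score line.

```bash
python3 - <<'E'
from h import *
a=np.load('p_top.npy');g=a.mean(2)
s=manip.sense();n=s['tool_rot'];A=2*np.degrees(np.arctan2(n[1],n[0]))-90
d=np.array([np.cos(np.radians(A-90)),np.sin(np.radians(A-90))])
L=[]
for u in range(364,377):   # shaft dark on bench
    v0=213.2-(u-364)*.194;v=np.arange(int(v0-5),int(v0+6));w=np.median(g[v,u])-g[v,u];w[w<6]=0
    if w.sum()>0:L.append(onz('top',u,(v*w).sum()/w.sum(),.1)[:2])
L=np.array(L);M=[]
for u in range(330,341):   # score line bright on stud
    v0=218-(u-335)*.19;v=np.arange(int(v0-2),int(v0+4));w=g[v,u]-g[v,u].min();w[w<.3*w.max()]=0
    M.append(onz('top',u,(v*w).sum()/w.sum(),.116)[:2])
M=np.array(M)
for nm,P in(('shaft',L),('score',M)):
    p=np.polyfit(P[:,1],P[:,0],1);print(nm,'dir',np.degrees(np.arctan2(1,p[0])),'x at y=0',np.polyval(p,0),'resid',np.std(P[:,0]-np.polyval(p,P[:,1])),len(P))
t=s['tcp_pos'][:2];print('pred from tcp: x at y=0',t[0]+d[0]/d[1]*-t[1],'dir',A-90+360)
# scene: shaft vertical check: same using scene
b=np.load('p_scene.npy').mean(2)
h=np.clip(b[185:235,268:328]*1.0,0,255)
for P in([.5045,-.0007,.116],[.5045,-.0007,.108]):print('scene proj',proj('scene',[P])-[268,185])
E
```

```text
shaft dir 101.22161042816599 x at y=0 0.49936538333507946 resid 0.0004287527285733965 13
score dir 101.22872672695364 x at y=0 0.50384731849532 resid 0.0002242584907840757 11
pred from tcp: x at y=0 0.5030851662827136 dir 99.88111327112904
scene proj [[41.48010012  6.32538887]]
scene proj [[41.49508517  7.70657011]]
```

```bash
python3 - <<'E'
from h import *
g=np.load('p_top.npy').mean(2)
print('top cols; rows 206..222')
for u in range(350,378,3):print(u,g[206:223,u].round().astype(int).tolist(), 'pred v',round(215.2-(u-351.8)*.193,1))
b=np.load('p_scene.npy').mean(2)
print('scene rows; cols 284..308')
for v in range(200,216,2):print(v,b[v,284:309].round().astype(int).tolist(),'pred u',round(301.6-(v-202)*15.3/16.6,1))
E
```

```text
top cols; rows 206..222
350 [53, 48, 44, 42, 40, 41, 39, 41, 41, 40, 42, 42, 41, 42, 41, 43, 47] pred v 215.5
353 [70, 66, 66, 67, 62, 58, 51, 50, 58, 71, 66, 50, 45, 41, 44, 43, 46] pred v 215.0
356 [68, 68, 70, 70, 69, 70, 68, 69, 84, 90, 80, 69, 66, 68, 67, 68, 69] pred v 214.4
359 [104, 103, 98, 89, 83, 80, 80, 85, 91, 92, 80, 71, 71, 69, 70, 69, 70] pred v 213.8
362 [125, 125, 127, 126, 124, 119, 108, 97, 96, 97, 108, 119, 121, 110, 104, 103, 103] pred v 213.2
365 [124, 126, 128, 129, 125, 115, 102, 95, 97, 110, 120, 123, 125, 125, 125, 125, 125] pred v 212.7
368 [124, 125, 127, 127, 122, 107, 98, 94, 96, 110, 121, 123, 122, 124, 123, 123, 124] pred v 212.1
371 [125, 124, 123, 121, 109, 98, 93, 96, 111, 123, 126, 127, 124, 122, 121, 122, 123] pred v 211.5
374 [124, 123, 121, 118, 107, 95, 95, 103, 116, 123, 126, 125, 125, 124, 120, 109, 97] pred v 210.9
377 [125, 125, 120, 104, 93, 91, 93, 96, 95, 87, 77, 60, 43, 34, 28, 19, 14] pred v 210.3
scene rows; cols 284..308
200 [72, 53, 47, 43, 38, 33, 27, 32, 88, 113, 97, 83, 64, 63, 63, 61, 63, 60, 61, 72, 98, 131, 143, 114, 55] pred
[... 156 characters left out ...]
, 26, 56, 89, 100, 99, 84, 63, 113, 140, 136, 128, 89, 57, 62, 66, 68, 66, 62, 65] pred u 299.8
206 [34, 32, 28, 33, 32, 30, 31, 71, 100, 98, 94, 73, 70, 124, 135, 91, 42, 58, 62, 62, 64, 66, 63, 67, 67] pred u 297.9
208 [34, 32, 31, 34, 32, 29, 23, 69, 102, 93, 94, 122, 140, 105, 50, 60, 65, 64, 63, 64, 65, 65, 61, 61, 59] pred u 296.1
210 [32, 32, 26, 34, 32, 35, 32, 25, 66, 121, 137, 101, 42, 29, 43, 65, 67, 66, 64, 65, 65, 63, 60, 57, 104] pred u 294.2
212 [35, 34, 34, 34, 35, 44, 64, 77, 105, 116, 82, 98, 89, 55, 37, 34, 44, 61, 65, 65, 64, 61, 64, 56, 90] pred u 292.4
214 [31, 33, 30, 33, 32, 30, 53, 76, 69, 65, 76, 103, 101, 79, 57, 38, 39, 39, 38, 37, 42, 56, 65, 66, 69] pred u 290.5
```

```bash
python3 -m handwheel '[[2.2,0.4,0,0,0,0,0.1],[0,0,-0.3,0,0,0,0.1],[0,0,0,0,0,0,0.1],[-1.7,9.9,0,0,0,0,0.1],[-1.3,7.4,0,0,0,0,0.1],[-0.9,4.9,0,0,0,0,0.1],[-0.9,4.9,0,0,0,0,0.1],[-0.9,4.9,0,0,0,0,0.1],[-0.9,4.9,0,0,0,0,0.1],[0,0,0,0,0,0,0.1]]' 60
python3 - <<'E'
from h import *
s=manip.sense();n=s['tool_rot'];print(s['tcp_pos'],2*np.degrees(np.arctan2(n[1],n[0]))-90,s['force'],s['ft_torque'],s['q'][5])
r=s['tcp_pos'][:2]-[.5045,-.0007];print(r@[.9857,.1685],r@[-.1685,.9857])
E
```

```text
t: 20.25
tcp_pos: [0.5246, -0.1121, 0.0897]
tool_rot: [0.766, -0.643, -0.0, 0.0]
force: [-0.2, -0.2, -1.7]
finger_gap: 0.22
gripper_force: 58.9
[ 0.52458989 -0.11214149  0.08974562] -170.0914658279546 [-0.2135613  -0.1798881  -1.72810206] [-0.00313524  0.02634161  0.02218684] 2.5496100661147834
0.0010247104875821364 -0.11323302345997423
```

```bash
python3 -m handwheel '[[-0.9,4.9,0,0,0,0,0.1],[-0.9,4.9,0,0,0,0,0.1],[-0.9,4.9,0,0,0,0,0.1],[-0.9,4.9,0,0,0,0,0.1],[-0.9,4.9,0,0,0,0,0.1],[-0.9,4.9,0,0,0,0,0.1],[-0.9,4.9,0,0,0,0,0.1],[-0.9,4.9,0,0,0,0,0.1],[-0.9,4.9,0,0,0,0,0.1],[0,0,0,0,0,0,0.1]]' 60
python3 - <<'E'
from h import *
s=manip.sense();n=s['tool_rot'];print(s['tcp_pos'],2*np.degrees(np.arctan2(n[1],n[0]))-90,s['force'],s['ft_torque'],s['q'][5])
r=s['tcp_pos'][:2]-[.5045,-.0007];print(r@[.9857,.1685],r@[-.1685,.9857])
E
```

```text
t: 21.5
tcp_pos: [0.5165, -0.068, 0.0897]
tool_rot: [0.766, -0.643, -0.0, 0.0]
force: [0.8, 0.3, -2.5]
finger_gap: 0.223
gripper_force: 58.9
[ 0.51647516 -0.06803875  0.0897291 ] -170.08798317773065 [ 0.78268832  0.28465042 -2.49491882] [-0.06849934 -0.02662596 -0.00723245] 2.6228916054321627
0.00045733709226119796 -0.06839362308638734
```

```bash
python3 -m handwheel '[[-0.7,4,0,0,0,0,0.1],[-0.7,4,0,0,0,0,0.1],[-0.7,4,0,0,0,0,0.1],[-0.3,2,0,0,0,0,0.1],[-0.2,1,0,0,0,0,0.1],[-0.2,1,0,0,0,0,0.1],[-0.2,1,0,0,0,0,0.1],[0,0,0,0,0,0,0.1],[0,0,0,0,0,0,0.1],[0,0,0,0,0,0,0.1]]' 60
python3 - <<'E'
from h import *
s=manip.sense();n=s['tool_rot'];print(s['tcp_pos'],2*np.degrees(np.arctan2(n[1],n[0]))-90,s['force'],s['ft_torque'],s['q'][5])
r=s['tcp_pos'][:2]-[.5045,-.0007];print(r@[.9857,.1685],r@[-.1685,.9857])
E
```

```text
t: 22.75
tcp_pos: [0.5137, -0.0515, 0.0898]
tool_rot: [0.765, -0.644, 0.0, -0.0]
force: [0.4, -0.3, -0.9]
finger_gap: 0.222
gripper_force: 58.9
[ 0.51370933 -0.05150597  0.08976497] -170.12243577973936 [ 0.40934911 -0.34533386 -0.94829741] [-0.02498287  0.02992053 -0.01346554] 2.6525698793437287
0.0005168332356736498 -0.05163122210877439
```

No contact yet; I'll advance gently, up to 3 mm more.

```bash
python3 -m handwheel '[[-0.1,0.5,0,0,0,0,0.1],[-0.1,0.5,0,0,0,0,0.1],[-0.1,0.5,0,0,0,0,0.1],[-0.1,0.5,0,0,0,0,0.1],[0,0.4,0,0,0,0,0.1],[0,0,0,0,0,0,0.1],[0,0,0,0,0,0,0.1],[0,0,0,0,0,0,0.1],[0,0,0,0,0,0,0.1],[0,0,0,0,0,0,0.1]]' 60
python3 - <<'E'
from h import *
s=manip.sense();print(s['tcp_pos'],s['force'],s['ft_torque'],s['q'][5])
r=s['tcp_pos'][:2]-[.5045,-.0007];print(r@[.9857,.1685],r@[-.1685,.9857])
E
```

```text
t: 24.0
tcp_pos: [0.5133, -0.0491, 0.0898]
tool_rot: [0.765, -0.644, 0.0, -0.0]
force: [0.3, 0.1, -1.3]
finger_gap: 0.223
gripper_force: 58.9
[ 0.51330059 -0.04907543  0.08976955] [ 0.31570411  0.08092811 -1.26232511] [0.0012584  0.04538462 0.00216105] 2.6568668921956013
0.0005234784352846686 -0.04916656484894281
```

```bash
python3 -m handwheel '[[-0.1,0.5,0,0,0,0,0.1],[-0.1,0.5,0,0,0,0,0.1],[-0.1,0.5,0,0,0,0,0.1],[0,0.4,0,0,0,0,0.1],[0,0,0,0,0,0,0.1],[0,0,0,0,0,0,0.1],[0,0,0,0,0,0,0.1],[0,0,0,0,0,0,0.1],[0,0,0,0,0,0,0.1],[0,0,0,0,0,0,0.1]]' 60
python3 - <<'E'
from h import *
s=manip.sense();print(s['tcp_pos'],s['force'],s['ft_torque'],s['q'][5])
r=s['tcp_pos'][:2]-[.5045,-.0007];print(r@[.9857,.1685],r@[-.1685,.9857])
E
```

```text
t: 25.25
tcp_pos: [0.5131, -0.0479, 0.0898]
tool_rot: [0.766, -0.643, 0.0, 0.0]
force: [-0.8, -5.4, -1.9]
finger_gap: 0.219
gripper_force: 59.0
[ 0.51311799 -0.04790032  0.08980509] [-0.81765195 -5.41340857 -1.88123218] [-0.91514035  0.17842    -0.02524657] 2.6602537751922224
0.0005414952087337411 -0.04797748978103378
```

```bash
python3 -m handwheel '[[0,-0.3,-1,0,0,0,0.1],[0,0,-0.7,0,0,0,0.1],[0,0,0,0,0,0,0.1],[0,0,0,0,0,0,0.26],[0,0,0,0,0,0,0.3],[0,0,0,0,0,0,0.4],[0,0,0,0,0,0,0.55],[0,0,0,0,0,0,0.6],[0,0,5,0,0,0,0.6],[0,0,10,0,0,0,0.6]]' 20
python3 -m handwheel '[[0,0,15,0,0,0,0.6],[0,0,25,0,0,0,0.6],[0,0,35,0,0,0,0.6],[0,0,35,0,0,0,0.6],[0,-40,20,0,0,5,0.6],[0,-50,0,0,0,5,0.6],[-5,-50,0,0,0,5,0.6],[-5,-50,0,0,0,5,0.6],[-5,-40,0,0,0,0,0.6],[0,0,0,0,0,0,0.6]]'
python3 - <<'E'
from h import *
up=lambda x,f:cv2.resize(np.clip(x*1.6,0,255).astype(np.uint8),None,fx=f,fy=f,interpolation=cv2.INTER_CUBIC)
a=np.mean([cv2.cvtColor(manip.snapshot('top'),cv2.COLOR_RGB2BGR).astype(float) for _ in range(4)],0);b=np.mean([cv2.cvtColor(manip.snapshot('scene'),cv2.COLOR_RGB2BGR).astype(float) for _ in range(4)],0)
np.save('e_top.npy',a)
o=np.zeros((600,800,3),np.uint8)
A=up(a[185:245,245:375],6);o[:300,:650]=cv2.resize(A,(650,300));B=up(b[140:235,270:370],3.1)
o[302:302+B.shape[0],:B.shape[1]]=B[:298] ;C=up(b[175:225,285:345],5.9);o[302:302+C.shape[0],400:400+C.shape[1]]=C[:298]
cv2.imwrite('pics/end.png',o)
E
```

```text
t: 26.5
tcp_pos: [0.5127, -0.0474, 0.1033]
tool_rot: [0.765, -0.644, -0.0, 0.0]
force: [-0.1, 0.7, 0.3]
finger_gap: 0.602
gripper_force: 0.0
t: 27.75
tcp_pos: [0.4978, -0.2807, 0.2342]
tool_rot: [0.864, -0.503, 0.001, 0.0]
force: [-0.1, 0.9, -0.5]
finger_gap: 0.599
gripper_force: 0.0
```

View pics/end.png

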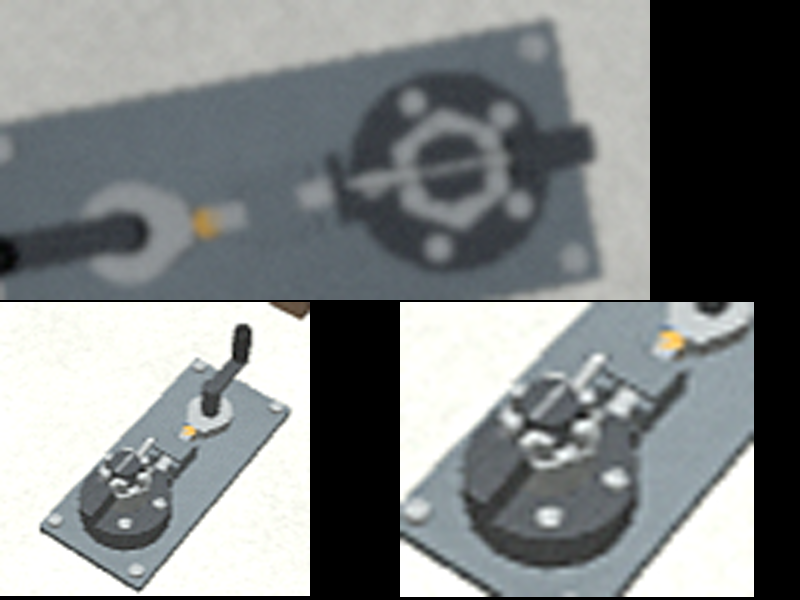

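The pin's shaft comes out on the far side of the stud (top crop, from 350 to 400), and its block sits against the nut (512 to 592). The crank is in line with the fixture's +y, the lobe is on the follower, and the gripper is clear.

```bash
python3 -c "
from station import manip
print(manip.sign_off())"
```

```text
the job is handed in; nothing more can be done
None
```

The job is handed in: the crank is at about 1.49 rad on the dwell, the nut is at the next slot clockwise (about 1.047 rad), the lock pin is pushed fully through with its block against the nut, and the arm is clear after about 28 s.

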